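Bench-test the washing-machine door locks

TASK

Test the door locks standing on the laundry counter: slide a gauge blade fully home into the mouth of every lock and plug the test probe fully into the tester's terminal (brass rim); then, with all of them in place, press the tester's plunger down to its stop. Afterwards put the probe back fully in its parking hole (black rim) and lay all three gauge blades, used or not, handle-flat on the floor of the aluminium tray, clear of its rim and not stacked; do not knock over the jar or the tin among the locks.

Things in the scene. Friction and masses are not known exactly. Their poses are not given: they have to be found in the camera images.
- blade_1: Gauge blade, one of three alike, 120 long, 0.12 kg: black handle block 70 x 26 wide x 30 high; from the middle of its front end a level steel blade 50 long, 30 wide, 5 thick (last 8 mm: nose 22 wide, 3 thick). Origin: centre of the handle's underside; x towards the nose, z up. Handle's front end (stop shoulder) at x = +35 mm, nose at x = +85; blade mid-plane 15 above the underside.
- blade_1_tip (a point): The nose of gauge blade 1: 85 mm ahead of its origin and 15 mm up; same axes as the blade.
- blade_2: Gauge blade, one of three alike, 120 long, 0.12 kg: black handle block 70 x 26 wide x 30 high; from the middle of its front end a level steel blade 50 long, 30 wide, 5 thick (last 8 mm: nose 22 wide, 3 thick). Origin: centre of the handle's underside; x towards the nose, z up. Handle's front end (stop shoulder) at x = +35 mm, nose at x = +85; blade mid-plane 15 above the underside.
- blade_2_tip (a point): The nose of gauge blade 2: 85 mm ahead of its origin and 15 mm up; same axes as the blade.
- blade_3: Gauge blade, one of three alike, 120 long, 0.12 kg: black handle block 70 x 26 wide x 30 high; from the middle of its front end a level steel blade 50 long, 30 wide, 5 thick (last 8 mm: nose 22 wide, 3 thick). Origin: centre of the handle's underside; x towards the nose, z up. Handle's front end (stop shoulder) at x = +35 mm, nose at x = +85; blade mid-plane 15 above the underside.
- blade_3_tip (a point): The nose of gauge blade 3: 85 mm ahead of its origin and 15 mm up; same axes as the blade.
- lock_1: Door lock on a heavy steel block (2.3 kg, stands free; None if absent; two or three are there): 80 deep x 64 wide x 80 high, front face at x = -35 mm, roughly towards the robot. In front a sill, 22 wide, 50 long plus a 10 mm ramp, top 45 above the counter, open beneath, carries an inserted blade's handle; fingers fit on both sides of it. Origin on the counter; x points into the mouth.
- lock_1_mouth (a point): Centre of this lock's mouth at its front face, 60 mm above the counter; x into the mouth, y across, z up. A level slot 35 wide, 12 high, 65 deep. A blade with its handle on the sill has its nose level with this point (clearance 3.5 mm below and above the blade, 2.5 each side). Fully home: handle's front end on the face, nose at x = +50 mm. None if absent.
- lock_2: Door lock on a heavy steel block (2.3 kg, stands free; None if absent; two or three are there): 80 deep x 64 wide x 80 high, front face at x = -35 mm, roughly towards the robot. In front a sill, 22 wide, 50 long plus a 10 mm ramp, top 45 above the counter, open beneath, carries an inserted blade's handle; fingers fit on both sides of it. Origin on the counter; x points into the mouth.
- lock_2_mouth (a point): Centre of this lock's mouth at its front face, 60 mm above the counter; x into the mouth, y across, z up. A level slot 35 wide, 12 high, 65 deep. A blade with its handle on the sill has its nose level with this point (clearance 3.5 mm below and above the blade, 2.5 each side). Fully home: handle's front end on the face, nose at x = +50 mm. None if absent.
- lock_3: Door lock on a heavy steel block (2.3 kg, stands free; None if absent; two or three are there): 80 deep x 64 wide x 80 high, front face at x = -35 mm, roughly towards the robot. In front a sill, 22 wide, 50 long plus a 10 mm ramp, top 45 above the counter, open beneath, carries an inserted blade's handle; fingers fit on both sides of it. Origin on the counter; x points into the mouth.
- lock_3_mouth (a point): Centre of this lock's mouth at its front face, 60 mm above the counter; x into the mouth, y across, z up. A level slot 35 wide, 12 high, 65 deep. A blade with its handle on the sill has its nose level with this point (clearance 3.5 mm below and above the blade, 2.5 each side). Fully home: handle's front end on the face, nose at x = +50 mm. None if absent.
- tester: Lock tester, a grey instrument box 200 (along its x) x 120 x 60 high, fixed to the counter; origin under its centre, top face 60 above the counter. On top: the terminal (brass rim), the parking hole (black rubber rim), a small green screen and the spring plunger.
- terminal (a point): Mouth centre of the tester's terminal opening (brass rim), in the top face, 60 above the counter; above the tester's origin; a vertical round hole 13.5 mm across, 44 deep.
- parking (a point): Mouth centre of the parking hole for the probe (black rubber rim), in the top face, at (-65, 0) mm in the tester's frame; same size as the terminal.
- plunger (a joint): Travel of the tester's spring plunger: 0 up, 0.014 m down on its stop; it needs about 1.5 N to start and 6 N at the stop, and springs back up by itself.
- plunger_top (a point): Centre of the top of the plunger's flat round head (38 mm across, 12 thick), 96 above the counter when up, 82 when on its stop; at (65, 0) mm in the tester's frame. It moves with the plunger.
- probe: Test probe, upright in the parking hole at the start: black round handle 24 across and 62 tall with a 30 mm collar (8 high) at its foot, and below it a brass pin 10 across (7 at the very tip), 35 long. Origin: centre of the collar's underside, which rests on the tester's top when the probe is fully in; z along the handle, up. 0.08 kg.
- probe_tip (a point): Tip of the probe's pin, 35 mm below the probe's origin.
- tray: Shallow aluminium gauge tray, fixed: 230 (along its x) x 155 outside, walls 4 thick, 14 high, floor 4 thick; origin under its centre. Three blades fit side by side across it, each lying along the tray's y.
- stain_jar: Small white jar, 42 across, 60 tall, among the locks; a bystander. Origin: centre of its underside.
- salve_tin: Small metal tin, 42 across, 55 tall, among the locks; a bystander. Origin: centre of its underside.
Not all that is in view belongs to the job. Leave any orange or red look-alike of the lock_2 alone. What is shaped like the blade_3 but pink is not meant.

How it is judged:
By the outcome, as a careful person would: the job done as asked, in the order asked, and still so for the second after the job is handed in, with the robot touching nothing.
Of lock_1, lock_2, lock_3 only 2 to 3 are there at a start; the rules pass over those that are not, and their reading is None.
At some moment in a run one of blade_1, blade_2, blade_3 may be knocked a few centimetres aside while the robot is not near it.
It also fails if it takes over 210 s, if anything falls off the work surface, if the arm or the gripper's body presses on something with over 40 N, if the wrist force passes 120 N, or if a joint passes its speed limit or range.

ROBOT

A 6-joint arm with a two-finger parallel gripper is mounted at the origin on the work surface. World frame = base frame: x ahead of the robot, y to its left, z up, the work surface at z = 0. Lengths are in mm, angles in rad, forces in N, time in s.
With the tool pointing down it reaches from about 375 to 925 mm from the base axis. Payload 5.7 kg.
Tool frame: the origin (TCP) lies at the very end of the fingers, on their centre line; the grasp point (between the pads) lies 19 mm behind it; z points along the fingers, x is the direction in which the jaws open and shut, and the axes are right-handed (so a half turn about z gives the same grasp; the last joint's range is limited). The gripper opens to 88 mm and grips with 3 to 60 N. Pads are 20 mm wide; open, the fingers measure 115 mm over their backs; the gripper's body (75 mm by 178 mm) begins 61 mm behind the grasp point.
Start: joints at [1.045, 0.359, 1.51, -0, 1.272, -0.115], TCP at [239.595, 550.051, 222.623] pointing down, gripper open.
Joint ranges: [-2.97, 2.97], [-1.01, 2.36], [0.21, 2.38], [-0.96, 4.11], [0.2, 2.71], [-2.98, 2.98]. Speed limits (rad/s): [2.39, 2.39, 3.14, 3.14, 3.14, 3.14].

INTERFACE

Orientations are given as [roll, pitch, yaw] about the fixed x, y, z axes, in that order (R = Rz(yaw) Ry(pitch) Rx(roll)).
In Python, from workcell import ctrl, hand, vision gives the robot as it stands. The module is installed in compiled form; this text tells all that it offers. Calls block until the motion is done:
- ctrl.move_pose(position, orientation): joint-space move of the TCP to a pose.
- ctrl.movel(position, feed=150, rotation=None, force_limit=None): straight line of the TCP; rotation=None keeps the orientation; feed is the mean speed in mm/s. With force_limit (N) it stops when the force on the tool has changed by that much, and returns True; else False.
- ctrl.move_j(angles): joint-space move.
- hand.grip(opening, force=None): finger opening in mm; force is the grip in N (None keeps the last); returns when the fingers have stopped.
- ctrl.sleep(seconds).
- ctrl.ik(position, orientation): joint angles nearest the present ones, or None.
- ctrl.sense(): the state.
- vision.read_camera(name): name is "scene" or "top" or "wrist"; returns the picture (420x560x3 uint8, red, green, blue); there is no depth.
- vision.camera_model(name): a dict with "fx", "fy", "cx", "cy" (pixels), "R" (3x3) and "t" (3): a world point X has camera coordinates R X + t; the wrist camera has in their place "T_tool_cam" (4x4, takes a point from camera to tool coordinates, whose origin is the TCP and whose axes are the tool frame's). Camera axes: x right, y down, z forward; pixel columns grow to the right and rows downward; lengths in mm; the calibration is good to about 2 mm. The wrist camera is an equidistant fisheye: a pixel r from the principal point sees the ray r / f radians off the axis. A picture is of the moment at which its call begins: read the wrist's pose just before it. camera_model takes no time and is no camera call.
A pose or a line that the arm cannot do raises ctrl.MotionError and nothing moves.
- ctrl.hand_in(): hands the job in, once; it reports no verdict.
Trained networks look in the newest picture that a camera, given by its name, has taken for a name from the list of things; names that differ only in an ending like _2 or _b are one class to them, and where a whole thing is asked for, a point or a joint stands for the part that bears it (a point fixed in the world has none). Each returns a list of dicts, best first, with "p" (0 to 1); they miss things now and then, are a little off and sometimes report something else, mostly with a low value. They report only what shows in the picture. A call takes as long as a camera call. They do not tell look-alikes from the thing itself.
- vision.search_frame(query, camera): "position" ([x, y, z] in mm, in the coordinates of the camera as it stood for that picture, good to about 4 mm: the middle of the surface that is visible of it).
The state is a dict: "clock": time; "joint_positions": joint angles; "qvel": joint speeds; "joint_torque": joint torques, N m; "tcp_pos": TCP position; "tool_rot": TCP orientation; "force": force on the tool from outside, world axes, zero at the start; "ft_torque": the same for the moment, N m; "grip_width": finger opening in mm.
Only numpy, scipy, OpenCV 4.12 (cv2) and the standard library are available. Lean on these libraries where they do the work, as an engineer would, in place of code of your own. Each camera call takes 0.05 s, during which the arm holds its last target.

## Working session

There is one attempt and no reset: what is moved stays moved. The work goes in short steps, each a Python script; the robot and the scene stay as the last script left them, time stands still between calls to the robot, and variables do not carry over. Pictures are saved under pics/ and viewed, and the job is handed in when it is done.

```bash
ls; mkdir -p pics
python3 - <<'E'
from workcell import ctrl,hand,vision
import cv2
s=ctrl.sense();print(s)
for n in("scene","top","wrist"):
    im=vision.read_camera(n);cv2.imwrite(f"pics/{n}0.png",im[:,:,::-1]);
    m=vision.camera_model(n);print(n,{k:(v if not hasattr(v,'round') else v) for k,v in m.items()})
print(ctrl.sense()['clock'])
E
```

```text
pics
{'clock': 0.0, 'joint_positions': array([ 1.04487595e+00,  3.59511160e-01,  1.51138686e+00, -1.70134788e-05,
        1.27251769e+00, -1.15095787e-01]), 'qvel': array([-0.00084208,  0.00064506,  0.00042344, -0.00074418,  0.00016356,
        0.00046065]), 'joint_torque': array([ 9.21539176e-04, -5.15385711e+01, -2.70719111e+01,  6.71807094e-02,
        3.50237056e-02, -1.46963466e-04]), 'tcp_pos': array([239.28882785, 549.48329533, 221.8232812 ]), 'tool_rot': array([-3.14139944e+00,  1.81286061e-03,  1.15997693e+00]), 'force': array([-0.8651204 ,  0.07494061,  0.06678632]), 'ft_torque': array([-0.03563818,  0.00539664,  0.02137552]), 'grip_width': 87.74157280431292}
scene {'fx': 417.3661222775707, 'fy': 417.3661222775707, 'cx': 273.8425853975202, 'cy': 207.70926216587378, 'R': array([[ 0.53103432,  0.84704976, -0.02256685],
       [ 0.52609283, -0.35046278, -0.77485622],
       [-0.66425062,  0.39960299, -0.63173457]]), 't': array([-258.26517282, -210.10521945, 1480.63154593])}
top {'fx': 417.71796485835085, 'fy': 417.71796485835085, 'cx': 278.2524734309275, 'cy': 213.75698078617222, 'R': array([[-2.67383689e-02, -9.99642359e-01, -4.61857366e-04],
       [-9.91173652e-01,  2.65718559e-02, -1.29879665e-01],
       [ 1.29845487e-01, -3.01498954e-03, -9.91529656e-01]]), 't': array([  3.92795224, 518.58418109, 969.76869786])}
wrist {'fx': 325.19226210127806, 'fy': 325.19226210127806, 'cx': 278.870852446686, 'cy': 205.3424614772409, 'T_tool_cam': array([[ 9.99998558e-01,  3.42416901e-04,  1.66361148e-03,
        -8.59196108e-02],
       [-8.16792314e-04,  9.55724977e-01,  2.94260262e-01,
        -8.13504871e+01],
       [-1.48919535e-03, -2.94261197e-01,  9.55723878e-01,
        -1.60886613e+02],
       [ 0.00000000e+00,  0.00000000e+00,  0.00000000e+00,
         1.00000000e+00]])}
0.15
```

View pics/scene0.png

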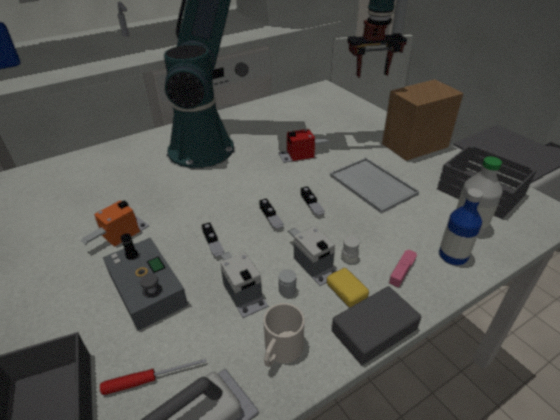

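View pics/top0.png

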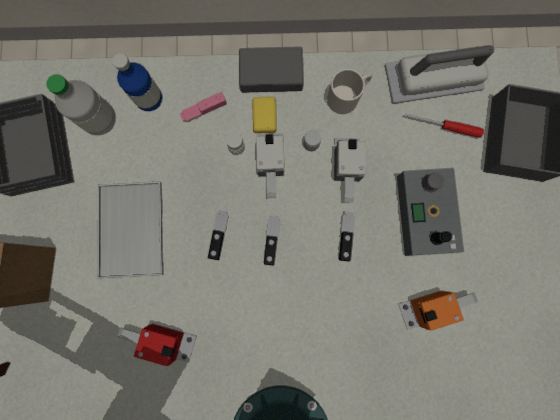

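View pics/wrist0.png

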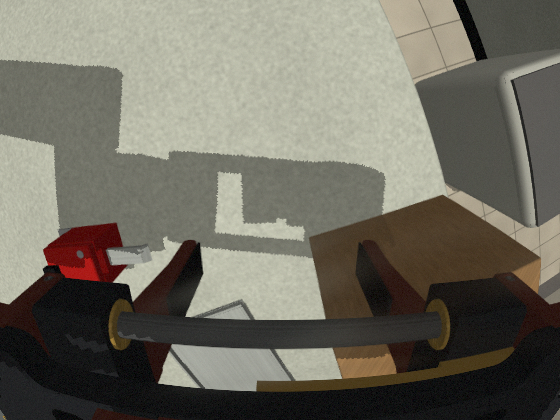

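```bash
cat > h.py <<'E'
from workcell import ctrl,hand,vision
import numpy as np, cv2
from scipy.spatial.transform import Rotation as Rn
def cam(n, s=None):
    """returns R_wc (cam->world), C"""
    m=vision.camera_model(n)
    if n=="wrist":
        Rt=Rn.from_euler('xyz',s['tool_rot']).as_matrix(); T=m['T_tool_cam']
        return m,Rt@T[:3,:3], Rt@T[:3,3]+s['tcp_pos']
    return m,m['R'].T,-m['R'].T@m['t']
def pix2w(n,uv,z,s=None):
    m,R,C=cam(n,s); uv=np.atleast_2d(np.asarray(uv,float))
    a=(uv-[m['cx'],m['cy']])/m['fx']
    if n=="wrist":
        r=np.linalg.norm(a,axis=1); k=np.where(r>1e-9,np.sin(r)/np.maximum(r,1e-9),1)
        d=np.c_[a*k[:,None],np.cos(r)]
    else: d=np.c_[a,np.ones(len(a))]
    d=d@R.T
    return C+d*((z-C[2])/d[:,2])[:,None]
def w2pix(n,X,s=None):
    m,R,C=cam(n,s); p=(np.atleast_2d(X)-C)@R
    if n=="wrist":
        h=np.linalg.norm(p[:,:2],axis=1); th=np.arctan2(h,p[:,2])
        q=p[:,:2]/np.maximum(h,1e-9)[:,None]*th[:,None]
    else: q=p[:,:2]/p[:,2:]
    return q*m['fx']+[m['cx'],m['cy']]
def snap(n,f=None):
    s=ctrl.sense(); im=vision.read_camera(n)
    if f: cv2.imwrite(f"pics/{f}.png",im[:,:,::-1])
    return s,im
def find(q,n,s):
    m,R,C=cam(n,s)
    return [(round(d['p'],2),np.round(R@np.array(d['position'])+C,1)) for d in vision.search_frame(q,n)]
def down(yaw): return [np.pi,0,yaw]
E
python3 - <<'E'
from h import *
s,_=snap("top")
for q in["blade_1","lock_1","tester","terminal","parking","plunger_top","probe","tray","stain_jar","salve_tin"]:
    print(q,find(q,"top",s))
print(pix2w("top",[(102,186),(160,184),(162,275),(99,276)],14))
for c in[(404,172),(455,170),(462,252),(407,255)]: print(pix2w("top",c,60))
for nm,t,b in[("b1",(222,212),(214,258)),("b2",(272,217),(269,264)),("b3",(348,213),(346,260))]:
    a=pix2w("top",t,15)[0];c=pix2w("top",b,30)[0];print(nm,a,c,np.linalg.norm(a-c),np.arctan2(*(a-c)[[1,0]]))
E
```

```text
blade_1 [(0.96, array([ 457.8, -174.7,   27.9])), (0.95, array([472.4, 138.3,  26.3])), (0.88, array([460.2,   8.4,  28.9])), (0.77, array([796. , 169.3,  22.2]))]
lock_1 [(0.9, array([ 633. , -181.8,   80.5])), (0.8, array([227.9, 254. ,  80.4])), (0.75, array([ 284.9, -352.2,   78.5])), (0.73, array([645.4,   3.6,  78.5])), (0.51, array([ 460. , -174.4,   31.6]))]
tester [(0.98, array([ 514.9, -359.7,   56.9])), (0.53, array([691.4,  90.5,  61.2])), (0.46, array([458.3,   8.7,  29. ])), (0.35, array([470.5, 135.6,  28.5]))]
terminal [(0.58, array([ 517. , -362.3,   55.6]))]
parking [(0.73, array([ 516.7, -364.8,   60.7]))]
plunger_top [(0.48, array([ 576.2, -368. ,   93.3])), (0.37, array([ 457.9, -174.5,   26.3]))]
probe [(0.73, array([ 448.4, -366.2,  105.8])), (0.71, array([ 460.8, -173. ,   27.9]))]
tray [(0.6, array([494. , 362. ,   2.2]))]
stain_jar [(0.66, array([690.1,  91.3,  61.8]))]
salve_tin [(0.84, array([694.5, -97.5,  60.3])), (0.65, array([453.8,   6.7,  30.1])), (0.51, array([690.8,  89.4,  62.9])), (0.5, array([ 629.2, -177.5,   77.6])), (0.31, array([473.9, 135.6,  28.9]))]
[[601.96553811 423.74673341  14.        ]
 [603.15443934 280.42963857  14.        ]
 [380.12402021 273.38932413  14.        ]
 [381.79272199 424.78210549  14.        ]]
[[ 606.86420496 -310.46500238   60.        ]]
[[ 608.4577961  -431.66556849   60.        ]]
[[ 414.58580649 -432.0088697    60.        ]]
[[ 411.09244855 -304.4979641    60.        ]]
b1 [528.99974011 127.61238291  15.        ] [416.98732561 145.66965248  30.        ] 114.44582119195856 -0.15983264542329012
b2 [513.38218049   5.4865622   15.        ] [399.31982304  15.2113888   30.        ] 115.45472549903049 -0.08505317234011131
b3 [ 518.26032125 -180.76988264   15.        ] [ 403.86306502 -167.98916843   30.        ] 116.08220746112644 -0.11126082647635845
```

Run:
```python
import cv2
a=cv2.imread('pics/top0.png')[120:280,190:480]
cv2.imwrite('pics/top0c.png',cv2.resize(a,None,fx=2.7,fy=2.7,interpolation=cv2.INTER_CUBIC))
```

```text
(no output)
```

View pics/top0c.png

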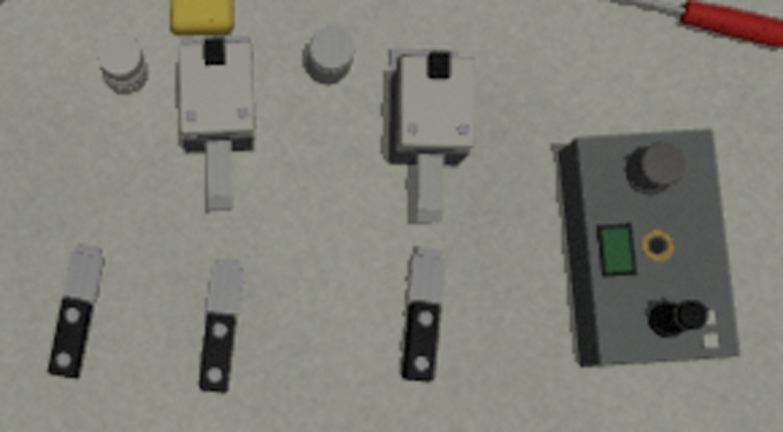

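Candidates in the top view: black-handled blades at (218,235), (271,240) and (347,236). The pink one at (203,107) is rejected. Grey locks are at (270,155) and (350,158). The orange one (437,310) and the red one (165,345) are rejected. The brass terminal is at (434,211), the probe in parking at (440,238) and the plunger at (434,180). Next I'll take close views with the wrist camera.

Run:
```python
from h import *
p=ctrl.sense()['tcp_pos']
ctrl.movel([p[0],p[1],330],feed=300)
for i,pose in enumerate([(540,5,230),(540,-178,230)]):
    ctrl.move_pose(list(pose),down(np.pi/2))
    s,im=snap("wrist",f"w1_{i}")
    np.save(f"w1_{i}.npy",np.r_[s['tcp_pos'],s['tool_rot']])
    for q in["lock_1","blade_1"]: print(q,find(q,"wrist",s))
    print(s['tcp_pos'],s['tool_rot'],s['clock'])
```

```text
lock_1 [(0.95, array([ 302.5, -326.1,   35.3])), (0.84, array([ 613.9, -168.7,   62.7])), (0.67, array([631.1,  11.9,  79.1]))]
blade_1 [(0.96, array([810.5, 142.8,  26.6])), (0.85, array([467.3, 135.2,  26.3])), (0.7, array([458.8,   8.3,  28.7])), (0.61, array([ 460.2, -169.7,   22.6]))]
[540.04937371   5.68742392 230.03974018] [ 3.14150216e+00 -2.72961015e-04  1.57149053e+00] 3.4583
lock_1 [(0.97, array([624.4,  -1.3,  52.6])), (0.75, array([ 318.8, -383.2,   40.5])), (0.61, array([252.5, 245.5,   8.7])), (0.59, array([ 616.8, -180.9,   78.5]))]
blade_1 [(0.9, array([453.3,   2.3,  15.9])), (0.82, array([464.8, 137.7,  18.2])), (0.6, array([ 463.1, -175.2,   35.1]))]
[ 539.86704373 -176.99068448  229.86726045] [-3.14133847e+00 -1.21137765e-03  1.57028196e+00] 4.3667
```

View pics/w1_0.png

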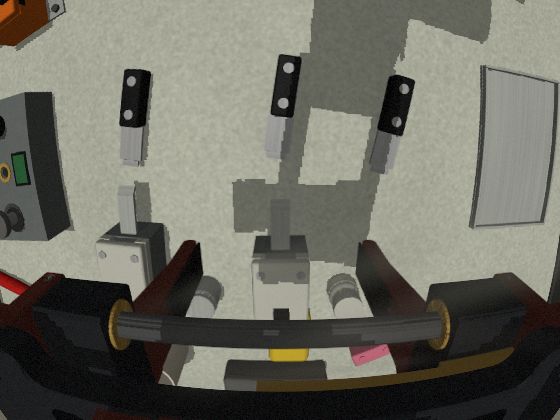

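View pics/w1_1.png

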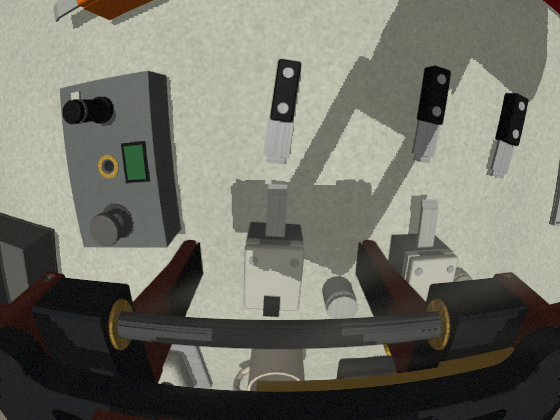

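```bash
python3 - <<'E'
import cv2
for f,b in[("w1_0",(220,190,340,330)),("w1_1",(210,170,340,320)),("w1_0",(250,40,420,180)),("w1_1",(260,50,310,170)),("w1_1",(50,60,190,260))]:
    x0,y0,x1,y1=b
    a=cv2.imread(f'pics/{f}.png')[y0:y1,x0:x1]
    cv2.imwrite(f'pics/c_{f}_{x0}.png',cv2.resize(a,None,fx=4,fy=4,interpolation=cv2.INTER_CUBIC))
E
ls pics
```

```text
c_w1_0_220.png
c_w1_0_250.png
c_w1_1_210.png
c_w1_1_260.png
c_w1_1_50.png
scene0.png
top0.png
top0c.png
w1_0.png
w1_1.png
wrist0.png
```

View pics/c_w1_0_220.png

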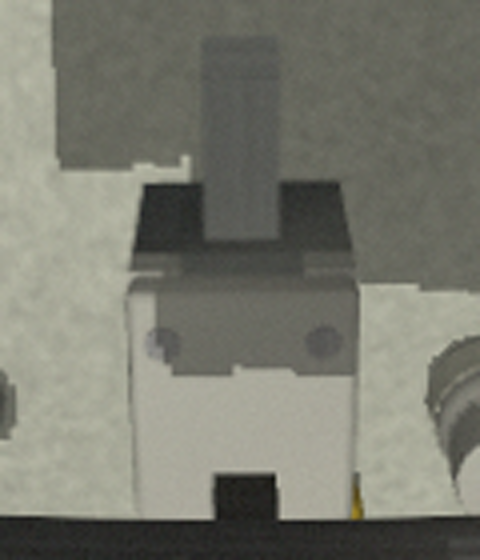

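View pics/c_w1_1_210.png

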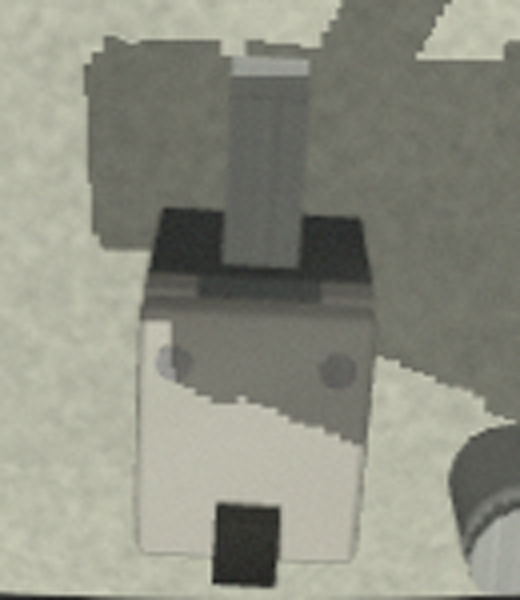

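View pics/c_w1_0_250.png

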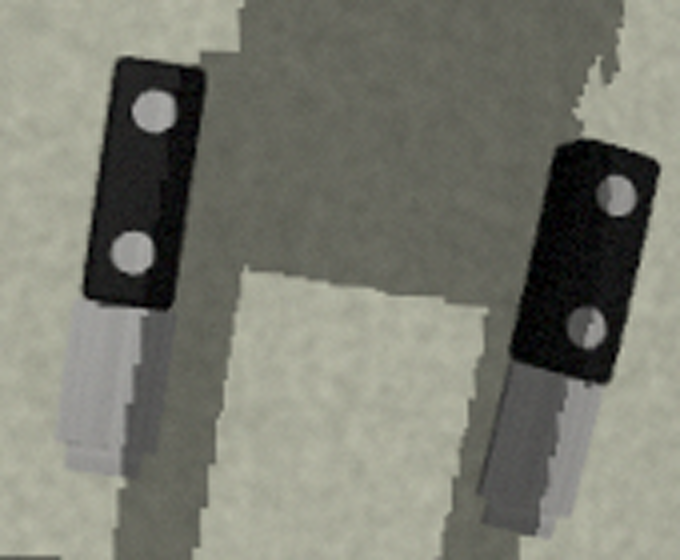

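View pics/c_w1_1_260.png

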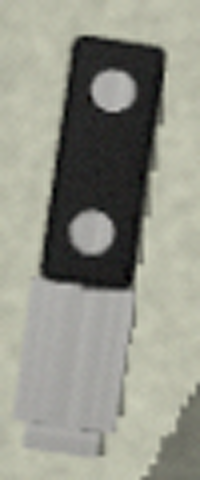

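View pics/c_w1_1_50.png

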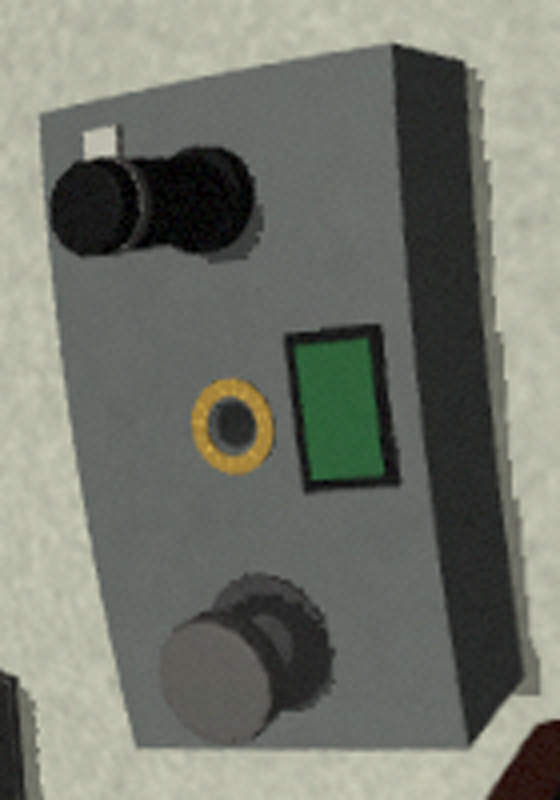

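```bash
cat > m1.py <<'E'
from h import *
def S(i):
    a=np.load(f"w1_{i}.npy");return dict(tcp_pos=a[:3],tool_rot=a[3:])
def P(i,off,pts,z): return pix2w("wrist",np.array(pts)/4+off,z,S(i))
ang=lambda v:np.arctan2(v[1],v[0])
for nm,i,off,sill,top in[("A",0,(220,190),[(202,78),(279,78),(202,240),(280,240)],[(127,285),(359,285),(163,343),(324,341)]),
  ("B",1,(210,170),[(231,97),(309,99),(222,262),(300,267)],[(138,318),(376,318),(175,361),(338,371),(138,552),(355,562)])]:
    p=P(i,off,sill,45);print(nm,"sill",p.round(1)[:,:2].tolist(),"yaw L,R",ang(p[2]-p[0]),ang(p[3]-p[1]), "width",np.linalg.norm(p[0]-p[1]))
    q=P(i,off,top,80);print(" top",q.round(1)[:,:2].tolist(),"perp yaw front",ang(q[0]-q[1])-np.pi/2,"screws",ang(q[2]-q[3])-np.pi/2,np.linalg.norm(q[0]-q[1]))
for nm,i,off,r in[("b2",0,(250,40),[(154,111),(132,252)]),("b1",0,(250,40),[(617,195),(586,327)]),("b3",1,(260,50),[(114,91),(92,233)])]:
    p=P(i,off,r,30);d=p[1]-p[0];print(nm,p.mean(0).round(1),ang(d),np.linalg.norm(d))
o=(50,60)
print("term",P(1,o,[(233,426)],61),"plg",P(1,o,[(216,678)],96),"probe",P(1,o,[(93,208)],130),"box",P(1,o,[(40,114),(393,44),(470,748),(137,748)],60).round(1).tolist())
E
python3 m1.py
```

```text
A sill [[570.3, -3.0], [570.3, 18.5], [620.2, -3.4], [620.1, 19.5]] yaw L,R -0.00730916697153566 0.018852521325006828 width 21.523304927434182
 top [[617.3, -22.7], [617.3, 39.5], [635.1, -13.4], [634.5, 30.6]] perp yaw front -3.1417089197790924 screws -3.1276920478393686 62.11432111028176
B sill [[552.3, -188.4], [552.9, -167.0], [601.4, -191.5], [603.0, -169.1]] yaw L,R -0.0630955129373946 -0.043310192449049455 width 21.498111272442568
 top [[603.0, -212.5], [603.0, -149.8], [615.7, -203.1], [618.7, -159.5], [678.4, -216.0], [681.8, -153.2]] perp yaw front -3.1411074798300342 screws -3.209899333691161 62.69693888270994
b2 [433.4  13.7  30. ] -0.14830380606280885 39.83769096782896
b1 [450.  145.4  30. ] -0.20941836009396025 40.012589996298175
b3 [ 438.9 -168.7   30. ] -0.14869151160909674 40.022547657935455
term [[ 514.21127932 -368.89581007   61.        ]] plg [[ 576.61631006 -365.16446589   96.        ]] probe [[ 450.13807356 -363.16937953  130.        ]] box [[417.5, -432.1, 60.0], [413.1, -313.2, 60.0], [611.1, -305.6, 60.0], [616.0, -424.6, 60.0]]
```

```bash
cat >> h.py <<'E'
H=np.pi/2
def pick(xy,yaw,opening=60,z=3,force=35,safe=120):
    hand.grip(opening)
    ctrl.move_pose([xy[0],xy[1],safe],down(yaw-H))
    ctrl.movel([xy[0],xy[1],25],feed=200)
    hit=ctrl.movel([xy[0],xy[1],z],feed=50,force_limit=8)
    w=hand.grip(20,force); s=ctrl.sense(); print("pick hit",hit,"w",s['grip_width'],s['tcp_pos'].round(1),s['force'].round(1),s['clock'])
    ctrl.movel([xy[0],xy[1],safe],feed=200)
def pre(mouth,th,dist,dz,lat=0):
    c,sn=np.cos(th),np.sin(th)
    return [mouth[0]-dist*c-lat*sn, mouth[1]-dist*sn+lat*c, dz]
E
python3 - <<'E'
from h import *
s,im=snap("top","t2")
print(find("blade_1","top",s))
pick((438.9,-168.7),-0.149)
p=pre((602.5,-180.4),-0.055,115,120)
ctrl.movel(p,feed=150,rotation=down(-0.055-H))
p[2]=50
ctrl.movel(p,feed=120)
s,im=snap("wrist","w2"); np.save("w2.npy",np.r_[s['tcp_pos'],s['tool_rot']])
print(s['tcp_pos'],s['tool_rot'],s['grip_width'],s['clock'],s['force'])
E
```

```text
[(0.81, array([460.1,   9.3,  29.8])), (0.61, array([795.9, 170.1,  21.3])), (0.25, array([645.4,   4.3,  77.6]))]
pick hit False w 26.08652535933555 [ 438.9 -168.8    3.1] [-0.8  0.2  1.3] 9.7917
[ 487.64633276 -174.16091529   50.32007085] [-3.14139125e+00 -1.30386035e-04 -1.62597080e+00] 25.72560337246914 11.7333 [-0.23869007  0.57943153 -1.86222127]
```

View pics/w2.png

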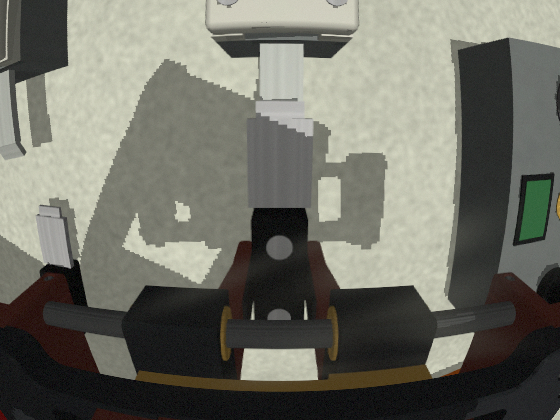

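Run:
```python
import cv2
a=cv2.imread('pics/w2.png')[0:215,195:365]
cv2.imwrite('pics/w2c.png',cv2.resize(a,None,fx=3.7,fy=3.7,interpolation=cv2.INTER_CUBIC)[:800])
```

```text
(no output)
```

View pics/w2c.png

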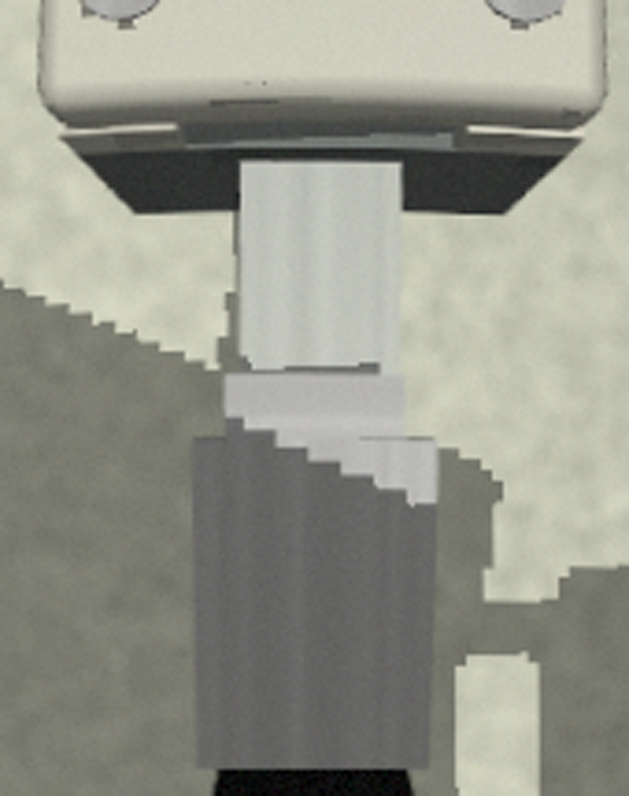

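Run:
```python
from h import *
a=np.load("w2.npy");s=dict(tcp_pos=a[:3],tool_rot=a[3:])
R=Rn.from_euler('xyz',s['tool_rot']).as_matrix()
def T(pts,z):
    w=pix2w("wrist",np.array(pts)/3.7+[195,0],z,s); return ((w-s['tcp_pos'])@R)[:,:2].round(1), w[:,:2].round(1)
print("blade",T([(193,437),(437,437),(198,768),(428,768),(225,376),(404,376)],64.3))
print("sill",T([(240,165),(402,165),(240,358),(399,358)],45))
print("lock top",T([(40,60),(606,60)],80))
print("face bot?",T([(135,213),(505,212)],0), T([(60,137),(583,137)],80),T([(183,145),(455,145)],66))
```

```text
blade (array([[-14.4, -76.6],
       [ 15.1, -76.6],
       [-14.6, -34.6],
       [ 14.9, -34.6],
       [-10.5, -84. ],
       [ 11.1, -84. ]]), array([[ 564.9, -164. ],
       [ 563.3, -193.5],
       [ 523. , -161.5],
       [ 521.4, -191. ],
       [ 572.1, -168.3],
       [ 570.9, -189.8]]))
sill (array([[  -9.8, -114. ],
       [  12.2, -114. ],
       [  -9.8,  -86.9],
       [  11.8,  -86.9]]), array([[ 602. , -170.7],
       [ 600.8, -192.6],
       [ 574.9, -169.2],
       [ 573.8, -190.7]]))
lock top (array([[ -29.7, -120.4],
       [  32.1, -120.7]]), array([[ 609.5, -151.1],
       [ 606.4, -212.9]]))
face bot? (array([[ -30.6, -114.8],
       [  33.4, -115.1]]), array([[ 603.9, -149.9],
       [ 600.8, -213.8]])) (array([[ -27.3, -111.1],
       [  29.4, -111.3]]), array([[ 600.1, -153. ],
       [ 597.2, -209.7]])) (array([[ -15.3, -112.5],
       [  16.9, -112.6]]), array([[ 600.8, -165.1],
       [ 599.1, -197.3]]))
```

```bash
cat >> h.py <<'E'
def insert(mouth,th,lat,z=49.2,flim=7):
    ctrl.movel(pre(mouth,th,115,z,lat),feed=60)
    hit=ctrl.movel(pre(mouth,th,55,z,lat),feed=60,force_limit=flim)
    s=ctrl.sense();print("in1",hit,s['tcp_pos'].round(1),s['force'].round(1))
    if hit: return False
    hit=ctrl.movel(pre(mouth,th,30,z,lat),feed=25,force_limit=flim)
    s=ctrl.sense();d=np.array(mouth[:2])-s['tcp_pos'][:2]
    print("in2",hit,s['tcp_pos'].round(1),s['force'].round(1),"dist",d@[np.cos(th),np.sin(th)],s['clock'])
    return True
E
python3 - <<'E'
from h import *
insert((602.5,-180.4),-0.055,-0.8)
s,im=snap("wrist","w3")
E
```

```text
in1 False [ 547.  -178.    49.1] [ 0.3  0.4 -1.5]
in2 True [ 567.4 -178.9   48.4] [-0.2 -0.  -1.4] dist 35.126177798381555 14.0
```

View pics/w3.png

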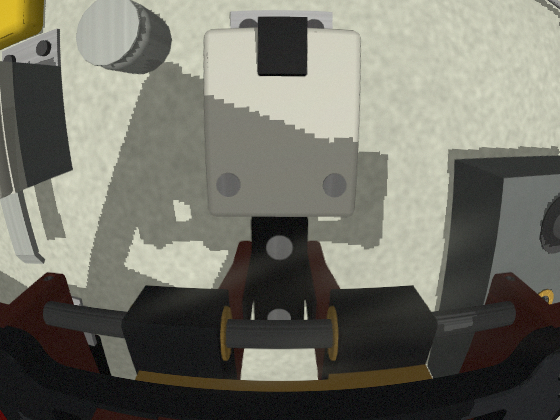

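Run:
```python
from h import *
m=(602.5,-180.4);th=-0.055
p=pre(m,th,28,48.3,-0.8)
hit=ctrl.movel(p,feed=25,force_limit=8)
s=ctrl.sense();print(hit,s['tcp_pos'].round(1),s['force'].round(1))
hand.grip(60)
s=ctrl.sense();q=s['tcp_pos'];print(q.round(1))
ctrl.movel([q[0],q[1],120],feed=200)
# push handle's rear with closed fingers
hand.grip(0,20)
ctrl.movel(pre(m,th,95,120,-0.8),feed=200)
ctrl.movel(pre(m,th,95,58,-0.8),feed=150)
hit=ctrl.movel(pre(m,th,65,58,-0.8),feed=40,force_limit=6)
s=ctrl.sense();d=np.array(m)-s['tcp_pos'][:2];print("push",hit,s['tcp_pos'].round(1),s['force'].round(1),d@[np.cos(th),np.sin(th)])
ctrl.movel(pre(m,th,100,58,-0.8),feed=100)
ctrl.movel(pre(m,th,90,160,-0.8),feed=200)
s,im=snap("wrist","w4"); np.save("w4.npy",np.r_[s['tcp_pos'],s['tool_rot']]);print(s['clock'])
```

```text
True [ 568.  -178.9   48.2] [-0.4 -0.3  5. ]
[ 567.1 -178.5   47.6]
push True [ 521.3 -176.6   58.2] [ 0.4  1.1 -0. ] 81.27371429975831
18.9417
```

View pics/w4.png

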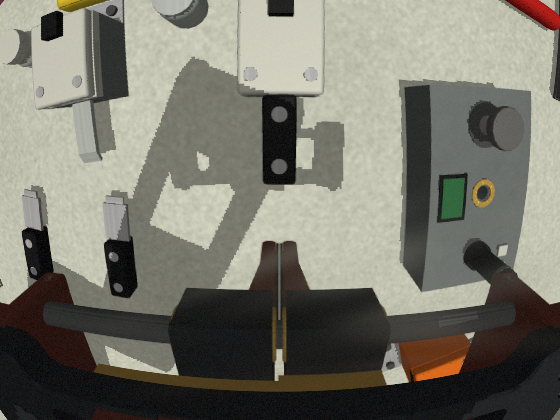

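Run:
```python
from h import *
a=np.load("w4.npy");s=dict(tcp_pos=a[:3],tool_rot=a[3:])
for c,y in[((433.4,13.7),-.148),((450,145.4),-.209)]:
    print(w2pix("wrist",[[c[0]+k*20*np.cos(y),c[1]+k*20*np.sin(y),30] for k in(-1,1)],s))
im=cv2.imread('pics/w4.png')[180:310,0:160];cv2.imwrite('pics/w4c.png',cv2.resize(im,None,fx=4,fy=4))
```

```text
[[116.94598766 286.87568497]
 [112.64478193 256.2675602 ]]
[[ 32.56769992 270.34575261]
 [ 27.75459362 242.82203497]]
```

View pics/w4c.png

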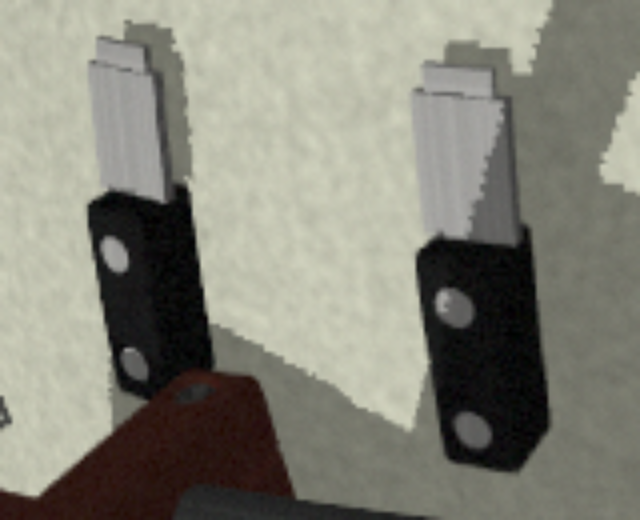

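Run:
```python
from h import *
pick((433.4,13.7),-0.148)
th=0.005
p=pre((620,8),th,115,120)
ctrl.movel(p,feed=180,rotation=down(th-H))
p[2]=50
ctrl.movel(p,feed=120)
s,im=snap("wrist","w5"); np.save("w5.npy",np.r_[s['tcp_pos'],s['tool_rot']])
print(s['tcp_pos'],s['tool_rot'],s['grip_width'],s['clock'],s['force'])
a=im[0:215,195:365,::-1]
cv2.imwrite('pics/w5c.png',cv2.resize(a,None,fx=3.7,fy=3.7,interpolation=cv2.INTER_CUBIC)[:800])
```

```text
pick hit False w 25.888061836530465 [433.5  13.7   3.1] [-0.2 -0.1  1.8] 22.7083
[504.87599592   7.4406614   50.35828306] [-3.14141980e+00 -5.33061636e-05 -1.56589163e+00] 25.95316411280114 24.725 [ 0.59999053  0.3260176  -1.63682752]
```

View pics/w5c.png

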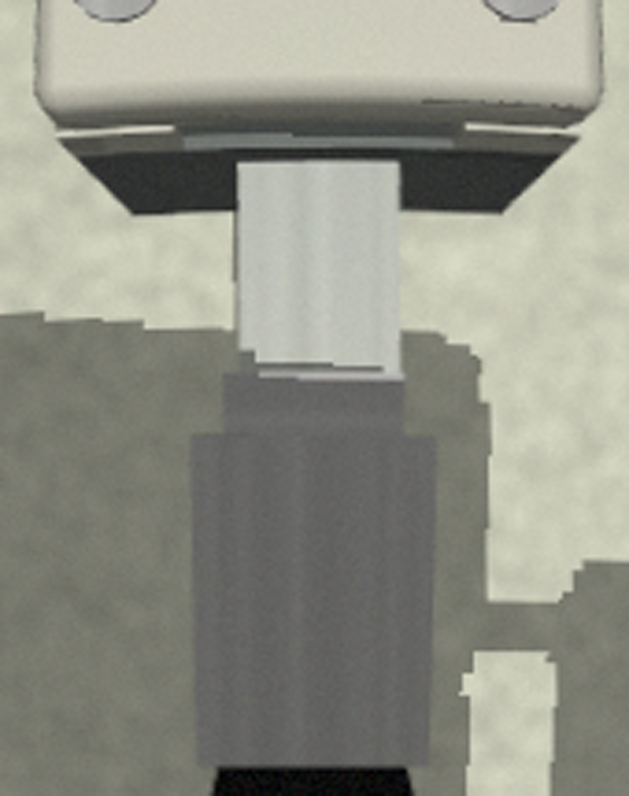

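```bash
cat >> h.py <<'E'
def finish(m,th,lat):
    hit=ctrl.movel(pre(m,th,28,48.3,lat),feed=25,force_limit=8)
    hand.grip(60)
    q=ctrl.sense()['tcp_pos']
    ctrl.movel([q[0],q[1],120],feed=200)
    hand.grip(0,20)
    ctrl.movel(pre(m,th,95,120,lat),feed=200)
    ctrl.movel(pre(m,th,95,58,lat),feed=150)
    hit=ctrl.movel(pre(m,th,65,58,lat),feed=40,force_limit=6)
    s=ctrl.sense();d=np.array(m)-s['tcp_pos'][:2];print("push",hit,s['tcp_pos'].round(1),s['force'].round(1),d@[np.cos(th),np.sin(th)])
    ctrl.movel(pre(m,th,100,58,lat),feed=100)
    ctrl.movel(pre(m,th,90,160,lat),feed=200)
E
python3 - <<'E'
from h import *
m=(620,8)
if insert(m,0.005,-0.6): finish(m,0.005,-0.6)
s,im=snap("wrist","w6")
hand.grip(60)
ctrl.move_pose([480,-372,240],down(-H+.038))
s,im=snap("wrist","w7"); np.save("w7.npy",np.r_[s['tcp_pos'],s['tool_rot']]);print(s['tcp_pos'],s['clock'])
E
```

```text
in1 False [564.4   7.2  49.1] [ 0.8 -0.1 -1.9]
in2 True [584.4   7.3  48.3] [ 0.5  0.2 -0.8] dist 35.560164263910416 26.9917
push True [538.5   7.   58.2] [ 0.2  0.  -0.9] 81.46139501546732
[ 480.21883416 -370.72405076  239.62814261] 34.4
```

View pics/w6.png

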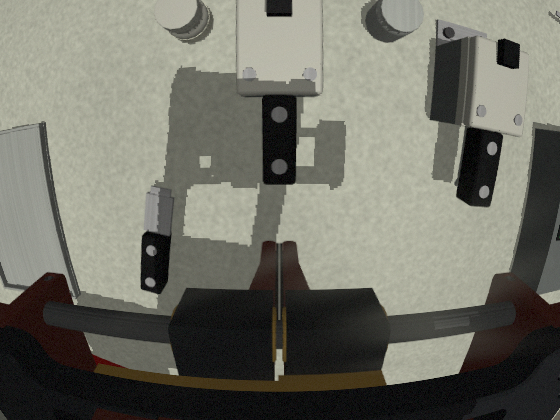

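View pics/w7.png

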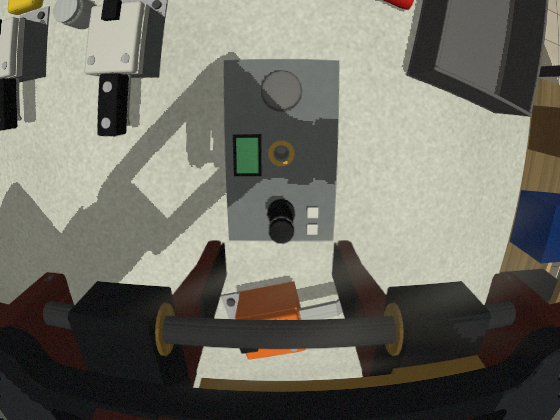

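Run:
```python
import cv2
a=cv2.imread('pics/w7.png')[50:250,215:345]
cv2.imwrite('pics/w7c.png',cv2.resize(a,None,fx=4,fy=4,interpolation=cv2.INTER_CUBIC))
```

```text
(no output)
```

View pics/w7c.png

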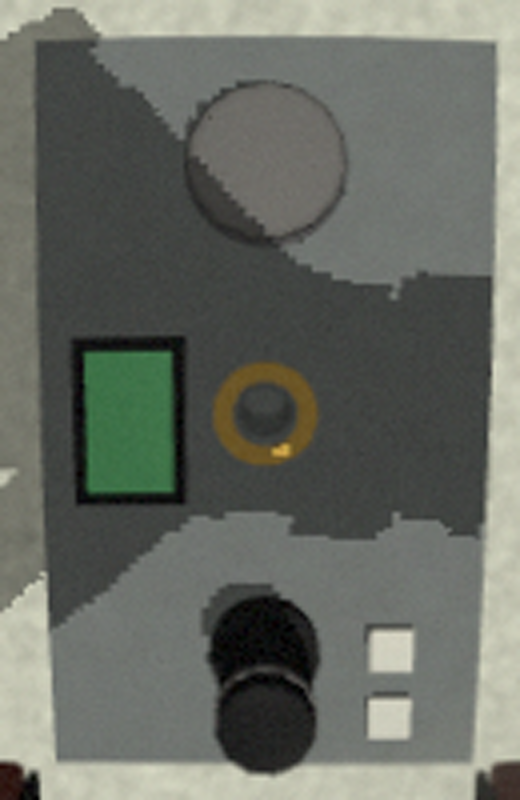

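Run:
```python
from h import *
a=np.load("w7.npy");s=dict(tcp_pos=a[:3],tool_rot=a[3:])
P=lambda pts,z:pix2w("wrist",np.array(pts)/4+[215,50],z,s).round(1)[:,:2].tolist()
print(s['tool_rot'])
print("term",P([(266,414)],61),"plg",P([(267,163)],96),"ptop",P([(267,722)],130),"collar",P([(264,648)],68))
c=np.array(P([(36,42),(496,40),(474,762),(57,760)],60));print(c.tolist(),c.mean(0),np.arctan2(*(c[0]-c[3])[::-1]),np.arctan2(*(c[1]-c[2])[::-1]))
```

```text
[ 3.14127007e+00  1.11863075e-03 -1.53192468e+00]
term [[513.6, -371.5]] plg [[577.5, -369.0]] ptop [[454.5, -373.9]] collar [[451.4, -373.6]]
[[610.6, -308.2], [616.1, -427.0], [416.6, -435.4], [412.5, -315.8]] [ 513.95 -371.6 ] 0.03834565698283479 0.04208040744189046
```

Run:
```python
from h import *
yw=0.039; R=down(yw-H)
x,y=449.5,-373.7
ctrl.movel([x,y,160],feed=200,rotation=R)
hit=ctrl.movel([x,y,79],feed=100,force_limit=8)
print(hit); f0=ctrl.sense()['force']
hand.grip(15,25)
s=ctrl.sense();print(s['grip_width'],s['tcp_pos'],(s['force']-f0).round(1),s['ft_torque'])
hit=ctrl.movel([x,y,122],feed=80,force_limit=12)
s=ctrl.sense();print(hit,s['grip_width'],s['tcp_pos'],s['force'].round(1))
im=snap("wrist","w8")
ctrl.movel([x+65*np.cos(yw),y+65*np.sin(yw),122],feed=80)
s,im=snap("wrist","w9");print(s['tcp_pos'],s['clock'],s['grip_width']); np.save("w9.npy",np.r_[s['tcp_pos'],s['tool_rot']])
```

```text
False
23.824700379123886 [ 449.53963163 -373.7403591    79.10319905] [-0.9 -0.1  1.3] [0.04973289 0.19630414 0.01313068]
False 23.85869509062481 [ 449.38672798 -373.59753191  121.98104934] [-0.2 -1.  -1. ]
[ 513.9928102  -370.99194186  121.85846987] 38.3417 23.49133117043557
```

View pics/w8.png

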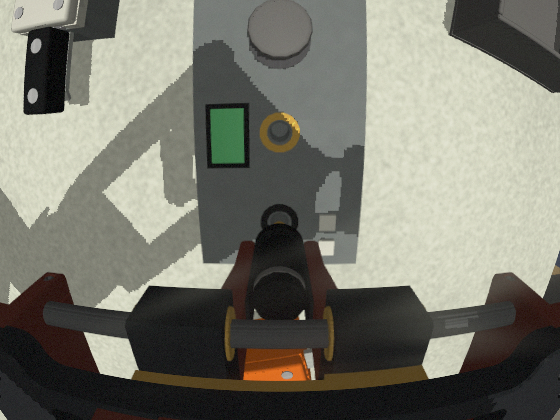

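View pics/w9.png

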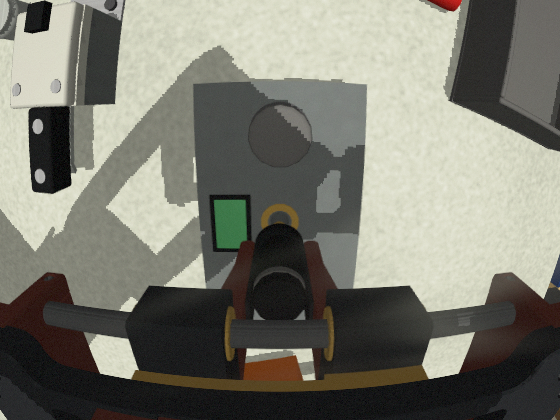

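Run:
```python
from h import *
yw=0.039
x,y=449.5+65*np.cos(yw),-373.7+65*np.sin(yw)
hit=ctrl.movel([x,y,95],feed=60,force_limit=8)
s=ctrl.sense();print(hit,s['tcp_pos'],s['force'].round(1))
if not hit:
    hit=ctrl.movel([x,y,75],feed=30,force_limit=8)
    s=ctrl.sense();print(hit,s['tcp_pos'],s['force'].round(1),s['grip_width'])
```

```text
False [ 514.29868903 -371.05688295   94.60064975] [ 0.3 -0.7 -0.6]
True [ 514.45786093 -371.10168316   78.5799832 ] [-0.6  0.6  3.7] 23.637961465083208
```

Run:
```python
from h import *
yw=0.039
hand.grip(60)
q=ctrl.sense()['tcp_pos']
ctrl.movel([q[0],q[1],150],feed=200)
s,im=snap("wrist","w10")
hand.grip(0,20)
x,y=578.8,-368.6
ctrl.movel([x,y,150],feed=200)
ctrl.movel([x,y,105],feed=150)
hit=ctrl.movel([x,y,78],feed=30,force_limit=16)
s=ctrl.sense();print(hit,s['tcp_pos'],s['force'].round(1))
ctrl.sleep(0.3)
s,im=snap("wrist","w11");st,_=snap("scene","s11")
s=ctrl.sense();print(s['tcp_pos'],s['force'].round(1),s['clock'])
```

```text
True [ 579.42267269 -369.05325897   82.3843935 ] [-1.4  0.7  6.8]
[ 579.39097886 -369.05438763   82.38161884] [-0.6  1.5  6.9] 43.9
```

View pics/w10.png

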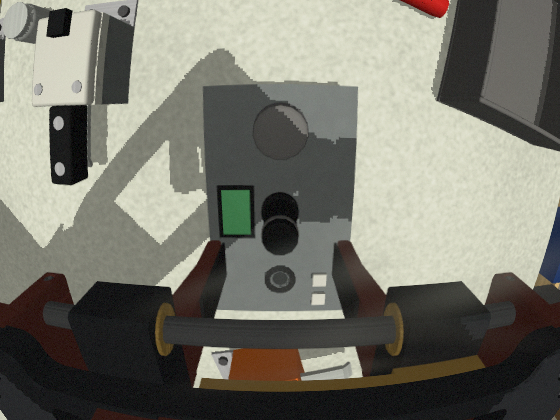

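View pics/w11.png

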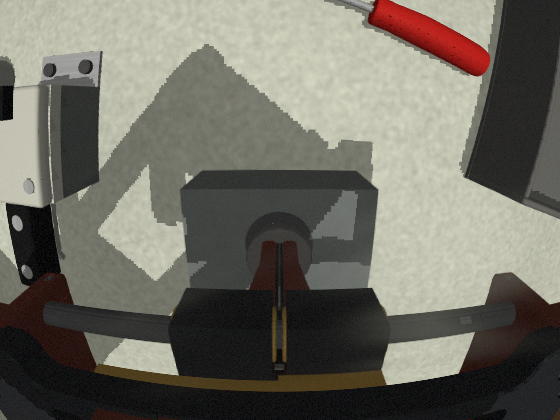

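View pics/s11.png

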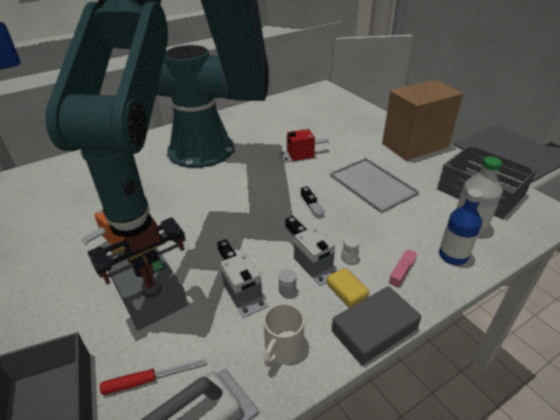

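Run:
```python
from h import *
x,y=579.4,-369.05
hit=ctrl.movel([x,y,76],feed=15,force_limit=14)
s=ctrl.sense();print(hit,s['tcp_pos'],s['force'].round(1))
ctrl.sleep(0.2);s=ctrl.sense();print(s['tcp_pos'],s['force'].round(1))
ctrl.movel([x,y,81.0],feed=10,force_limit=25)
s=ctrl.sense();print(s['tcp_pos'],s['force'].round(1))
ctrl.sleep(0.3);s=ctrl.sense();print(s['tcp_pos'],s['force'].round(1))
ctrl.movel([x,y,160],feed=150)
s,im=snap("wrist","w12");print(s['clock'])
```

```text
True [ 579.37365597 -369.05694968   82.36063596] [-1.6  0.8  7.5]
[ 579.3887929  -369.02466363   82.37136136] [-0.4  1.3  6.9]
[ 579.43547621 -369.06067766   82.24895563] [-2.4  2.2 12. ]
[ 579.45680142 -369.09780769   82.27691686] [-2.4  1.7 11.6]
45.5833
```

View pics/w12.png

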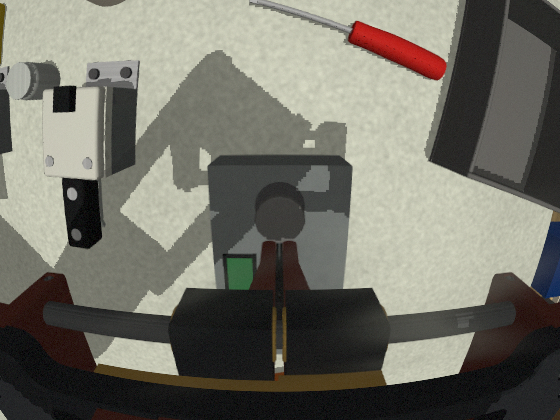

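Run:
```python
from h import *
yw=0.039
x,y=514.3,-371.1
hand.grip(60)
ctrl.movel([x,y,160],feed=200)
hit=ctrl.movel([x,y,79],feed=100,force_limit=8)
hand.grip(15,25)
s=ctrl.sense();print(hit,s['grip_width'],s['tcp_pos'])
hit=ctrl.movel([x,y,122],feed=80,force_limit=12)
x-=65*np.cos(yw);y-=65*np.sin(yw)
ctrl.movel([x,y,122],feed=80)
s,im=snap("wrist","w13")
hit=ctrl.movel([x,y,95],feed=60,force_limit=8)
s=ctrl.sense();print(hit,s['tcp_pos'],s['force'].round(1))
if not hit:
    hit=ctrl.movel([x,y,75],feed=30,force_limit=8)
    s=ctrl.sense();print(hit,s['tcp_pos'],s['force'].round(1),s['grip_width'])
    hand.grip(60)
    ctrl.movel([x,y,160],feed=200)
    s,im=snap("wrist","w14");print(s['clock'])
```

```text
False 23.56450441824479 [ 514.36217539 -371.15097212   79.1730109 ]
False [ 449.26227851 -373.50127434   94.60918954] [ 0.5 -0.7 -1.4]
True [ 449.39810372 -373.68425881   78.56872741] [-1.1 -0.3  3. ] 23.778936758152266
52.8833
```

View pics/w14.png

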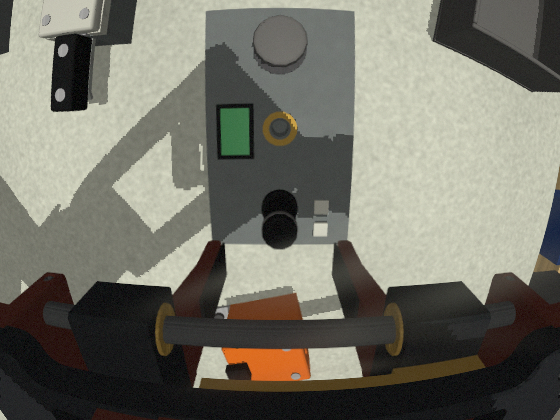

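Run:
```python
from h import *
ctrl.movel([449,-373,260],feed=250)
ctrl.move_pose([430,300,260],down(-H))
s,im=snap("wrist","w15"); np.save("w15.npy",np.r_[s['tcp_pos'],s['tool_rot']]);print(s['tcp_pos'],s['tool_rot'],s['clock'])
print(find("blade_1","wrist",s),find("tray","wrist",s))
```

```text
[430.54669519 299.42670479 259.98319613] [-3.14137158e+00 -2.24095956e-04 -1.57172014e+00] 55.875
[(0.96, array([472.8, 142.7,  24.5])), (0.87, array([582.5,  19.7,  69.6]))] [(0.6, array([495.2, 353.7,   4.2])), (0.29, array([ 649.9, -150.9,    6.5]))]
```

View pics/w15.png

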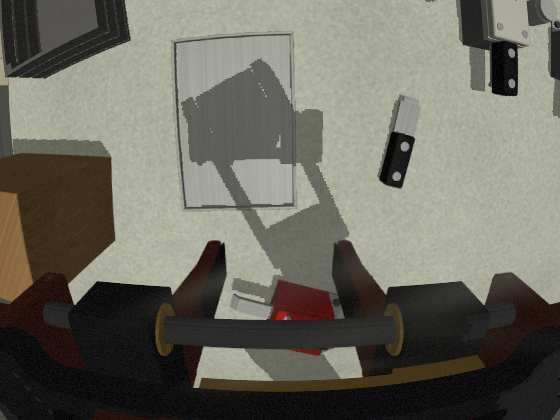

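Run:
```python
from h import *
a=np.load("w15.npy");s=dict(tcp_pos=a[:3],tool_rot=a[3:])
c=pix2w("wrist",[(173,40),(292,33),(295,207),(184,211)],14,s)[:,:2];print(c.round(1).tolist(),c.mean(0))
print([np.linalg.norm(c[i]-c[i-1]).round(1) for i in range(4)],np.arctan2(*(c[0]-c[3])[::-1]),np.arctan2(*(c[1]-c[2])[::-1]))
r=pix2w("wrist",[(396.5,176),(404.5,146)],30,s)[:,:2];d=r[1]-r[0];print(r.mean(0),np.linalg.norm(d),np.arctan2(d[1],d[0]))
im=cv2.imread('pics/w15.png')[20:220,160:310];cv2.imwrite('pics/w15c.png',cv2.resize(im,None,fx=4,fy=4,interpolation=cv2.INTER_CUBIC)[:800])
im=cv2.imread('pics/w15.png')[85:195,360:440];cv2.imwrite('pics/w15d.png',cv2.resize(im,None,fx=5,fy=5,interpolation=cv2.INTER_CUBIC)[:800])
```

```text
[[605.8, 434.3], [607.5, 283.8], [384.1, 278.7], [378.3, 428.5]] [493.92592639 356.32081126]
[np.float64(227.7), np.float64(150.5), np.float64(223.5), np.float64(149.9)] 0.025227755773735133 0.022513460610880425
[450.1893299  145.12653631] 39.95592021433565 -0.20314881082150327
```

View pics/w15c.png

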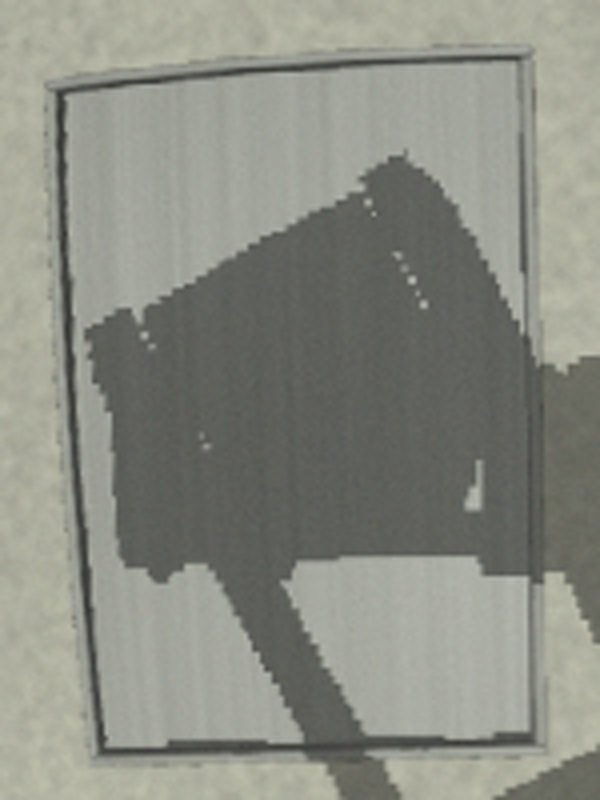

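View pics/w15d.png

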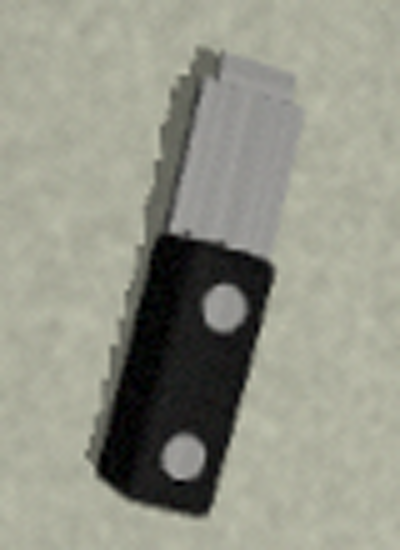

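Run:
```python
from h import *
a=np.load("w15.npy");s=dict(tcp_pos=a[:3],tool_rot=a[3:])
print(pix2w("wrist",[(115,240),(110,157),(115,155)],0,s).round(0).tolist())
c=pix2w("wrist",[(171.75,40.5),(293.25,31.3),(296.3,209),(183.75,210.5)],14,s)[:,:2];print(c.round(1).tolist(),c.mean(0))
st,_=snap("top","t16")
c=pix2w("top",[(98.5,183),(161.5,181),(163,275.5),(98.5,277)],14)[:,:2];print(c.mean(0))
im=cv2.imread('pics/t16.png')[170:290,80:230];cv2.imwrite('pics/t16c.png',cv2.resize(im,None,fx=5,fy=5,interpolation=cv2.INTER_CUBIC)[:800])
```

```text
[[326.0, 553.0, 0.0], [454.0, 542.0, 0.0], [457.0, 533.0, 0.0]]
[[605.4, 435.9], [609.8, 282.2], [381.3, 277.0], [379.0, 428.8]] [493.86016856 355.99432643]
[494.67405915 351.57502705]
```

View pics/t16c.png

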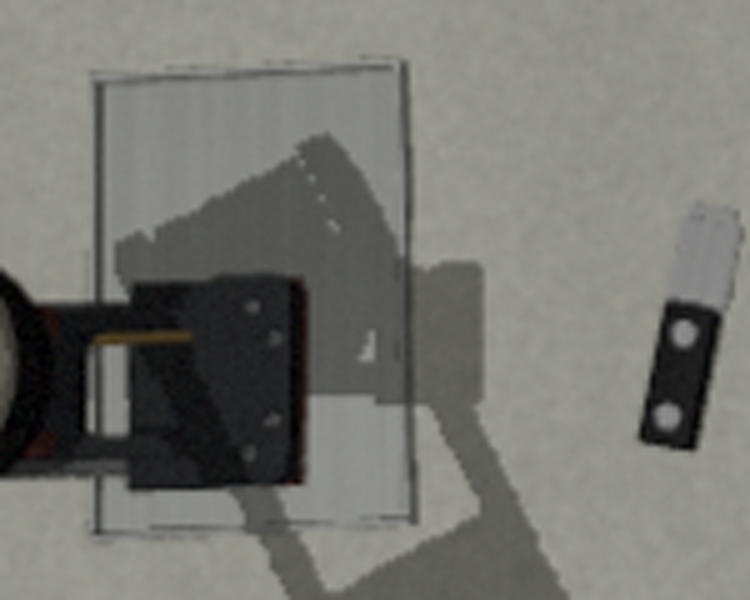

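```bash
cat >> h.py <<'E'
TC=np.array([494,355.]);TY=0.024
def lay(k,opening=44):
    c,s_=np.cos(TY),np.sin(TY); o=np.array([k*66,-25.])
    x,y=TC+[c*o[0]-s_*o[1],s_*o[0]+c*o[1]]
    ctrl.move_pose([x,y,120],down(TY))
    ctrl.movel([x,y,30],feed=150)
    hit=ctrl.movel([x,y,5],feed=30,force_limit=5)
    s=ctrl.sense();print("lay",k,hit,s['tcp_pos'].round(1),s['force'].round(1))
    hand.grip(opening)
    ctrl.movel([x,y,120],feed=200)
    print("clock",ctrl.sense()['clock'])
E
python3 - <<'E'
from h import *
pick((450.1,145.2),-0.206)
lay(-1)
s,im=snap("wrist","w17")
E
```

```text
pick hit False w 26.09698459536322 [450.1 145.2   3.1] [ 0.1 -0.3  1.7] 58.9833
lay -1 True [428.3 328.3   7. ] [ 0.4 -0.4  5.1]
clock 63.7167
```

View pics/w17.png

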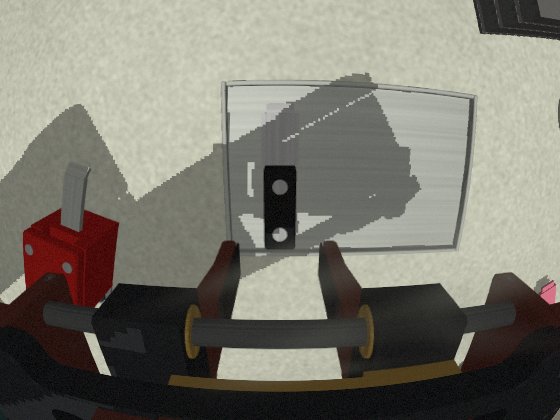

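Run:
```python
from h import *
s=ctrl.sense()
print(pix2w("wrist",[(230,252),(459,247)],14,s).round(1).tolist(),"rear",pix2w("wrist",[(265,247),(295,248)],30,s).round(1).tolist(),"far",pix2w("wrist",[(223,83),(475,96)],14,s).round(1).tolist(), pix2w("wrist",[(268,103),(290,103)],19,s).round(1).tolist())
im=cv2.imread('pics/w17.png')[70:270,215:325];cv2.imwrite('pics/w17c.png',cv2.resize(im,None,fx=4,fy=4,interpolation=cv2.INTER_CUBIC)[:800])
```

```text
[[383.9, 281.8, 14.0], [608.9, 288.3, 14.0]] rear [[416.4, 295.3, 30.0], [441.6, 295.0, 30.0]] far [[379.5, 429.6, 14.0], [602.6, 435.7, 14.0]] [[416.5, 413.1, 19.0], [433.9, 413.5, 19.0]]
```

View pics/w17c.png

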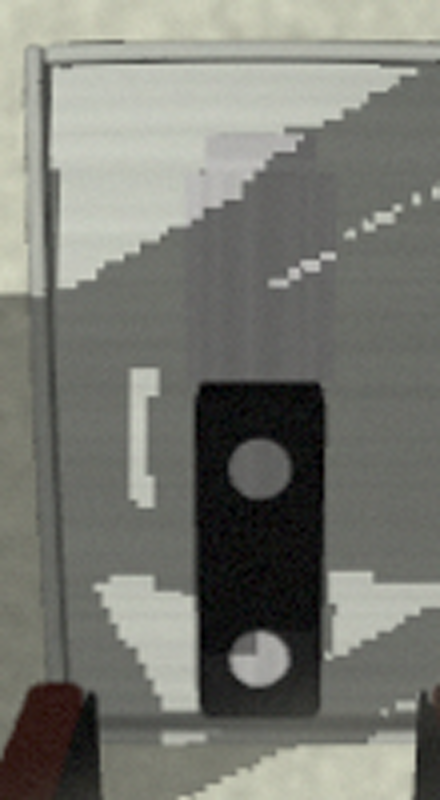

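```bash
cat >> h.py <<'E'
def unlock(m,th,lat):
    hand.grip(60)
    p=pre(m,th,36,130,lat)
    ctrl.move_pose(p,down(th-H))
    s,im=snap("wrist",f"ul{int(m[0])}")
    ctrl.movel(pre(m,th,36,70,lat),feed=150)
    hit=ctrl.movel(pre(m,th,36,48.5,lat),feed=60,force_limit=8)
    hand.grip(20,35)
    s=ctrl.sense();print("grip",hit,s['grip_width'],s['tcp_pos'].round(1),s['force'].round(1))
    ctrl.movel(pre(m,th,36,49.3,lat),feed=20)
    hit=ctrl.movel(pre(m,th,125,49.3,lat),feed=100,force_limit=10)
    s=ctrl.sense();print("pull",hit,s['grip_width'],s['tcp_pos'].round(1),s['force'].round(1),s['clock'])
    if hit: return False
    ctrl.movel(pre(m,th,130,130,lat),feed=200)
    return True
TC=np.array([494,357.])
E
python3 - <<'E'
from h import *
if unlock((620,8),0.005,-0.6):
    s,im=snap("wrist","w18")
    lay(0)
    snap("wrist","w19")
E
```

```text
grip False 25.822528986587958 [584.1   7.2  48.6] [-0.4  0.4  1.3]
pull False 25.94178851336118 [496.1   6.6  49.5] [ 0.2 -0.8 -1.7] 68.6083
lay 0 True [494.3 331.9   7.5] [ 0.1 -0.1  4.8]
clock 73.1333
```

View pics/ul620.png

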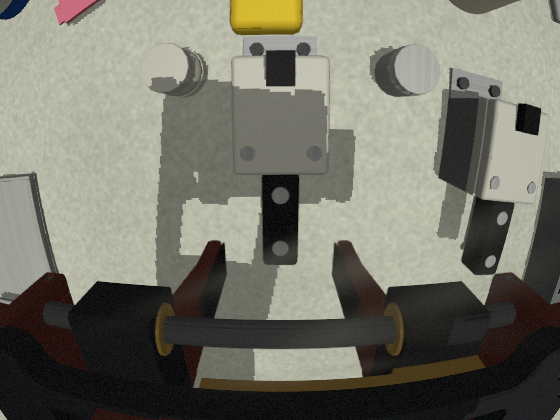

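View pics/w19.png

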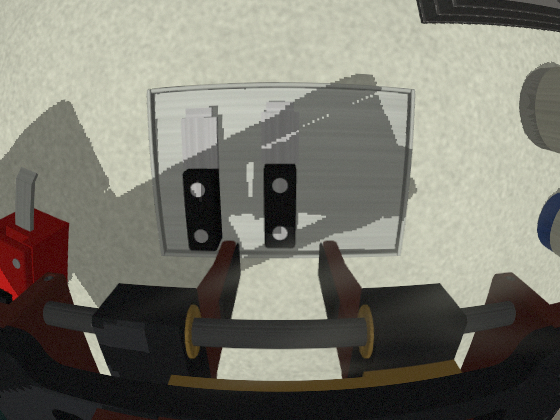

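Two blades are in the tray, side by side. Now the last one.

Run:
```python
from h import *
if unlock((602.5,-180.4),-0.055,-0.8):
    lay(1)
    p=ctrl.sense()['tcp_pos']
    ctrl.movel([p[0]-100,p[1]-80,280],feed=200)
    s,_=snap("wrist","w20");print(find("blade_1","wrist",s))
    ctrl.move_pose([430,-100,330],down(-H))
    snap("top","t21");snap("scene","s21");snap("wrist","w21");print(ctrl.sense()['clock'])
```

```text
grip False 25.885574715752934 [ 566.6 -179.2   48.6] [-0.4  0.3  1.8]
pull False 26.17354136641391 [ 478.6 -174.7   49.5] [ 1.3  0.1 -1.2] 78.5583
lay 1 True [560.2 333.5   7.5] [-0.2  0.3  2.9]
clock 83.6583
[(0.74, array([800.1, 175.3,  15.2])), (0.63, array([495.2, 357.4,  27.6])), (0.62, array([426.4, 354.8,  35.7])), (0.59, array([558. , 357. ,  33.8])), (0.54, array([684.2, 110.7,  30.8]))]
86.425
```

View pics/w20.png

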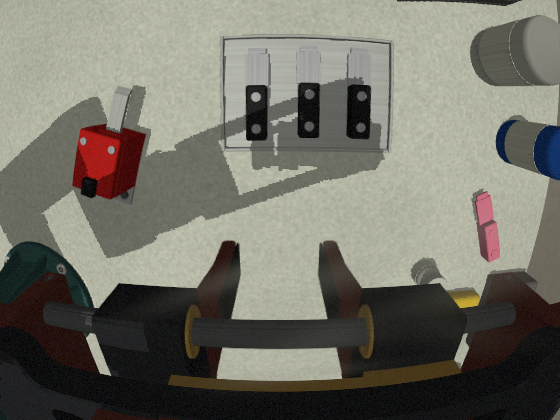

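View pics/w21.png

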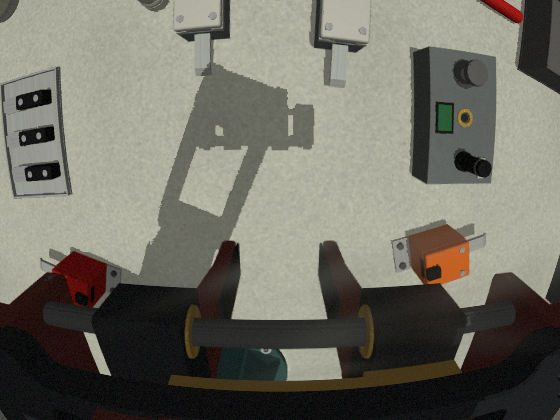

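View pics/s21.png

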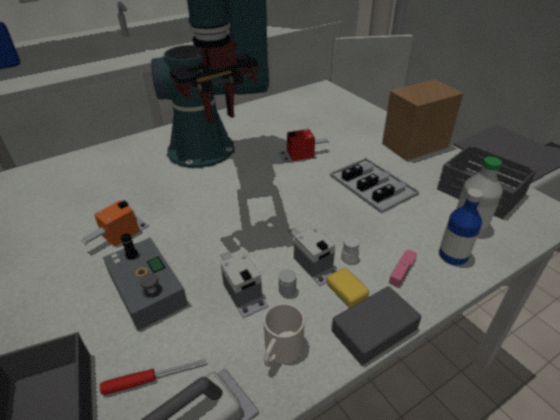

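View pics/t21.png

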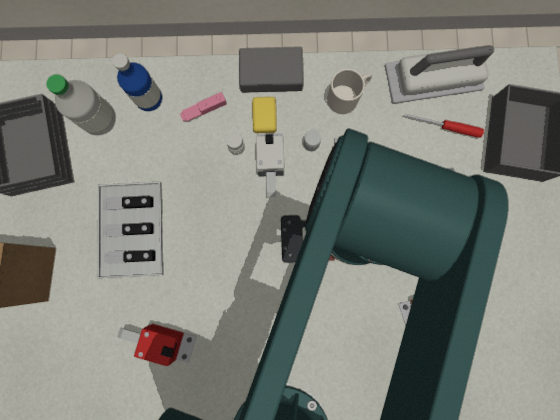

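Run:
```python
from h import *
ctrl.hand_in(); print(ctrl.sense()['clock'])
```

```text
the job is handed in; nothing more can be done
the job is handed in; nothing more can be done
```

I tested both grey locks that were there and handed the job in at about 86 s of the 210 s. All my checks agreed, and hand-in gave no verdict.

- **Locks:** A blade went fully home in each of the two locks. The handle's front end stopped on the face at 35.1 and 35.6 mm (nominal 35), and I then pushed each blade once more from behind. I saw no third lock in any view, and left the orange and red look-alikes and the pink blade alone.
- **Probe in the terminal:** It went in until the collar rested on the tester, at the same height as when parked (within 0.6 mm).
- **Plunger:** With everything in place, I pressed it to its stop. The fingers held steady at about 82.3 mm under about 12 N (nominal 82 mm).
- **Putting back:** The probe is back in the parking hole at the same seated height. All three blades lie side by side on the tray floor. I estimate the first one is about 9 mm clear of the rim at its closest; the other two I judged by eye.
- **Last pictures:** The jar and the tin are standing, nothing fell and nothing was touching the gripper. I did not see any blade get knocked aside.

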